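# Square up a sheet in the bench vacuum former

## Robot

A 6-joint arm with a two-finger parallel gripper is mounted at the origin on the work surface. World frame = base frame: x ahead of the robot, y to its left, z up, the work surface at z = 0. Lengths are in m, angles in rad, forces in N, time in s.
With the tool pointing down it reaches from about 0.35 to 0.775 m from the base axis. Payload 5.5 kg.
Tool frame: the origin (TCP) lies at the very end of the fingers, on their centre line; the grasp point (between the pads) lies behind it (grip_point_offset is the z of the grasp point in the tool frame, in m); z points along the fingers, y is the line along which they close (so a half turn about z gives the same grasp; the last joint's range is limited). The gripper opens to 85 mm and grips with 20 to 120 N. Pads are 22 mm wide; open, the fingers measure 114 mm over their backs; the gripper's body (76 mm by 85 mm) begins 54 mm behind the grasp point. The pads swing forward as they close: fully open they stand 13 mm farther back than shut.
Start: joints at [1.201, 0.313, 0.046, 1.304, 0, 1.431], TCP at [0.131, 0.56, 0.231] pointing down, gripper open.
Joint ranges: [-2.76, 2.76], [-0.86, 1.69], [-1.03, 1.26], [-2.2, 2.34], [-1.47, 1.5], [-3.14, 3.14]. Speed limits (rad/s): [2.57, 2.57, 3.14, 3.14, 3.14, 3.14].

## Interface

Orientations are given as [roll, pitch, yaw] about the fixed x, y, z axes, in that order (R = Rz(yaw) Ry(pitch) Rx(roll)).
In Python, from workcell import * gives the robot as it stands.
- The arm moves only by the tool play_rows, never from a script. Its argument "steps" is a list of rows, each a list of 4 numbers: the shift along the tool's x, y, z in cm, then the turn about the tool's z in degrees. A call has 1 to 12 rows; each row shifts and turns the commanded pose from where the row before left it, along the tool's axes as they then stand; what a row does not reach is not made up. A row lasts 1/8 s, in which the tool goes at most 62.5 mm and 10.7 degrees, less where a joint would pass 70% of its speed; a pose out of reach is approached as far as the arm can. A call is refused whole if a number of a shift passes 6.25 or a number of a turn 10.7, either way. A call with a gripper value outside its range is refused whole. "gripper" is the finger opening in cm, from 0 to 8.54, set as the call begins (left out, the last holds). The fingers move at their own pace and stop on an object; "newtons" is the grip in N (left out, the last holds). Time passes only in rows, so rows that do not move let the fingers close. It gives the time, the measured TCP pose, the force, the opening and the grip force at its end, in the units of the state.
- get_obs(): the state, without advancing time (a new reading comes with each control period).
- snapshot(name): name is "scene" or "top" or "wrist"; returns a dict with "pixels" (420x560x3 uint8, blue, green, red), "fx", "fy", "cx", "cy" (pixels), "extrinsics" (4x4, takes a point from world to camera coordinates). Camera axes: x right, y down, z forward; pixel columns grow to the right and rows downward; lengths in m; the calibration is good to about 2 mm. The wrist camera is an equidistant fisheye: a pixel r from the principal point sees the ray r / f radians off the axis. A picture is of the moment at which its call begins. There is no depth.
- sign_off(): hands the job in; it is judged then, once.
The state is a dict: "t": time; "joint_positions": joint angles; "joint_vel": joint speeds; "tau": joint torques, N m; "ee_pos": TCP position; "tcp_rot": TCP orientation; "force": force on the tool from outside, world axes, zero at the start; "moment": the same for the moment, N m; "grip_width": finger opening in m; "grip_force": force on a finger pad.
Only numpy, scipy, OpenCV 4.12 (cv2) and the standard library are available. Lean on these libraries where they do the work, as an engineer would, in place of code of your own. Each camera call takes 0.05 s, during which the arm holds its last target. There are 200 camera calls.

## Task

The plastic sheet has gone crooked under the clamp frame of the vacuum former. Swing the clamp frame up and over past its balance point so that it stays open by itself, then slide the sheet flat along the deck, without picking it up, until it is square and fully home against both steel stop strips. Leave the frame open, and do not disturb the bottles, jar, cup, bar measure and wooden moulds standing around.

Things in the scene. Friction and masses are not known exactly. Their poses are not given: they have to be found in the camera images.
- former: Bench vacuum former, fixed: dark low housing with a flat aluminium deck 50 mm above the bench. Origin on the bench below the sheet's proper place; z up, x from the front panel (gauge, switch, open catches) to the hinge at the rear, y to the left seen from the front. Deck: x -155 to +150, y -155 to +125 mm. Hinge lugs (y -60, +60; x 104 to 130) rise 20 mm above the deck.
- former_home (a point): Point on the deck's top face, 50 mm above the bench, where the middle of the sheet's underside lies when the sheet is fully home against both strips; axes as former.
- stop_rear (a point): Middle of the inner face of the rear steel stop strip, at deck height; x +90.5 mm, y 0 in former. The strip is 150 mm long along the former's y, 6 mm thick, and stands 4 mm above the deck. The sheet's rear edge belongs against it.
- stop_side (a point): Middle of the inner face of the side steel stop strip, at deck height; x 0, y +90.5 mm in former. The strip is 150 mm long along the former's x, 6 mm thick, and stands 4 mm above the deck. The sheet's left edge belongs against it.
- former_hinge (a point): Middle of the clamp frame's hinge axis, at x +115 mm, y 0 and 60 mm above the bench in former; the axis runs along the former's y.
- clamp (a joint): Angle of the dark steel clamp frame, rad: 0 = shut, level, 5 mm above the deck; grows as the handle swings up and over to the rear; 1.95 = leaning back on its stop, 22 degrees beyond upright. Square ring 175 mm outside, 135 inside, 10 thick, on two arms, 0.4 to 0.75 kg, free hinge, no latch. Let go below about 1.3 it falls shut; beyond about 1.6 it falls back and stays.
- clamp_handle (a point): Middle of the frame's handle, a round black bar 14 mm across, its middle 80 mm free to grip, parallel to the hinge. Shut, it lies 240 mm in front of the hinge axis and 35 mm above it (45 mm above the deck), with free space before, behind and below it; it turns with the frame, at 243 mm radius. The point's axes turn with the frame and match the former's when shut.
- sheet: Loose stiff white plastic sheet, 180 x 180 x 3 mm, about 0.1 kg, lying on the deck under the shut frame, askew by up to 14 degrees, 20 to 60 mm short of home both ways. Origin at the middle of its underside; x, y along its edges, parallel to the former's when home. It slides easily on the deck; fingertips pressed on its top with 5 to 10 N drag it, and pushed on against a strip it turns square.
- buck_dome: Turned wooden mould, dome 64 mm across, 42 mm high, standing on the bench in front of the former. Origin under its middle. Leave it alone.
- buck_cone: Turned wooden mould, blunt cone 52 mm across, 46 mm high, standing on the bench in front of the former. Origin under its middle. Leave it alone.
- dropper_bottle: Amber bottle 32 mm across, 75 mm high, standing on the bench at the former's right side (-y of the former). Origin under its middle. Leave it alone.
- syrup_bottle: Green bottle 62 mm across, 190 mm high. Origin under its middle. Leave it alone.
- spice_jar: Glass jar 80 mm across, 115 mm high. Origin under its middle. Leave it alone.
- prep_cup: White open plastic cup 84 mm across, 85 mm high. Origin under its middle. Leave it alone.
- jigger: Waisted steel bar measure 42 mm across, 90 mm high. Origin under its middle. Leave it alone.

How it is judged:
By the outcome, as a careful person would: the job done as asked, in the order asked, and still so for the second after the job is handed in, with the robot touching nothing.
It also fails if it takes over 54 s, if anything falls off the work surface, if the arm or the gripper's body presses on something with over 40 N, if the wrist force passes 120 N, or if a joint passes its speed limit or range.

## Working session

There is one attempt and no reset: what is moved stays moved. The work goes in short steps, Python scripts to look and compute and a tool call to move; the robot and the scene stay as the last step left them, time stands still between calls to the robot, and variables do not carry over. Pictures are saved under pics/ and viewed, at most 11 in all, crops included, and the job is handed in when it is done.

Besides the shell and the picture viewer there is one more tool, called after "Emit:" by a JSON object that holds its "method" and its "body". play_rows: Moves the arm, as the interface text tells. Its arguments: {"type":"object","properties":{"steps":{"type":"array"},"gripper":{"type":"number"},"newtons":{"type":"number"}},"required":["steps"]}

```bash
mkdir -p pics; ls
python3 - <<'E'
from workcell import *
import cv2,numpy as np
o=get_obs();print({k:np.round(v,3) for k,v in o.items()})
for n in("scene","top"):
    s=snapshot(n);cv2.imwrite(f"pics/{n}0.png",s["pixels"]);print(n,s["fx"],s["fy"],s["cx"],s["cy"],np.round(s["extrinsics"],4).tolist())
E
```

```text
pics
{'t': np.float64(0.0), 'joint_positions': array([1.201, 0.314, 0.045, 1.304, 0.   , 1.431]), 'joint_vel': array([-0.   , -0.001, -0.001,  0.   ,  0.002, -0.   ]), 'tau': array([-0.0000e+00, -4.8063e+01,  2.9853e+01,  1.9000e-02, -0.0000e+00,
        0.0000e+00]), 'ee_pos': array([0.131, 0.559, 0.23 ]), 'tcp_rot': array([-3.14 , -0.   ,  2.912]), 'force': array([0.315, 0.198, 0.727]), 'moment': array([ 0.02 , -0.015, -0.001]), 'grip_force': np.float64(0.0), 'grip_width': np.float64(0.085)}
scene 414.3953393581137 414.3953393581137 282.18473900149974 208.56327588885495 [[0.5349, 0.8448, 0.0146, -0.2616], [0.6, -0.3676, -0.7105, -0.2756], [-0.5948, 0.3889, -0.7035, 1.5753], [0.0, 0.0, 0.0, 1.0]]
top 532.7216761640824 532.7216761640824 277.06624997476314 208.98873629729644 [[0.0037, -1.0, 0.0028, -0.0473], [-0.9787, -0.0042, -0.205, 0.5771], [0.205, -0.0019, -0.9788, 1.4419], [0.0, 0.0, 0.0, 1.0]]
```

View pics/scene0.png

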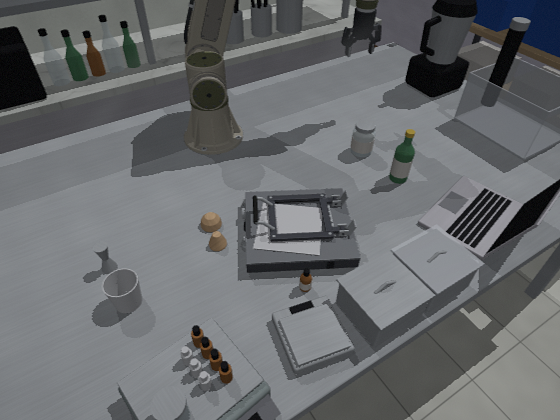

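View pics/top0.png

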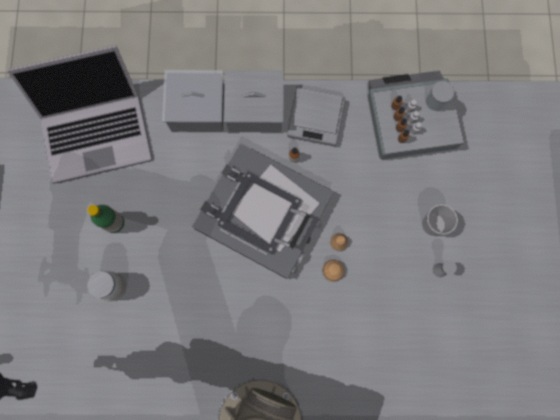

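The scene view shows the former near the middle, with the hinge on the right and the handle at about (255,210). In the top view the handle is at about (300,232), the lugs at (232,172) and (211,208), and the amber bottle at (294,154). I'll enlarge the top view so I can measure it.

Run:
```python
import cv2
a=cv2.imread("pics/top0.png")[130:290,180:360]
cv2.imwrite("pics/top0c.png",cv2.resize(cv2.convertScaleAbs(a,alpha=1.3,beta=20),None,fx=3.7,fy=3.7,interpolation=cv2.INTER_CUBIC))
```

```text
(no output)
```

View pics/top0c.png

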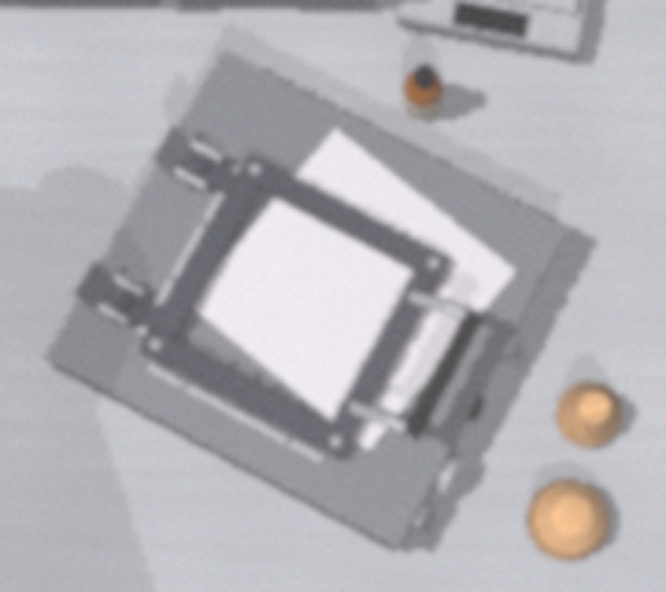

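Enlarged view (crop px): deck corners at about (225,55), (48,360), (400,548) and (592,240). Ring corners are at (250,155), (455,260), (345,460) and (140,345). The sheet's visible corners are at (337,128) and (515,270). Next I'll fit the former's pose.

```bash
cat > h.py <<'E'
from workcell import *
import cv2,numpy as np
from scipy.optimize import least_squares
from scipy.spatial.transform import Rotation as Rn
def ray(s,px,z):
    E=s["extrinsics"];R=E[:3,:3];t=E[:3,3];c=-R.T@t
    out=[]
    for (u,v) in np.atleast_2d(px):
        d=R.T@np.array([(u-s["cx"])/s["fx"],(v-s["cy"])/s["fy"],1]);out.append(c+d*(z-c[2])/d[2])
    return np.array(out)
def proj(s,P):
    q=np.atleast_2d(P)@s["extrinsics"][:3,:3].T+s["extrinsics"][:3,3]
    return np.c_[s["fx"]*q[:,0]/q[:,2]+s["cx"],s["fy"]*q[:,1]/q[:,2]+s["cy"]]
def f2w(F,P): # F=(x,y,yaw)
    P=np.atleast_2d(np.array(P,float));c,sn=np.cos(F[2]),np.sin(F[2])
    return np.c_[F[0]+c*P[:,0]-sn*P[:,1],F[1]+sn*P[:,0]+c*P[:,1],P[:,2]]
def w2f(F,P):
    P=np.atleast_2d(np.array(P,float));c,sn=np.cos(F[2]),np.sin(F[2]);d=P[:,:2]-F[:2]
    return np.c_[c*d[:,0]+sn*d[:,1],-sn*d[:,0]+c*d[:,1],P[:,2]]
E
python3 - <<'E'
from h import *
s=snapshot("top")
k=lambda L:(np.array(L,float)+.5)/3.7-.5+[180,130]
M=[(.150,-.155,.05),(.150,.125,.05),(-.155,.125,.05),(-.155,-.155,.05),(.0875,-.0875,.065),(-.0875,-.0875,.065),(-.0875,.0875,.065),(.0875,.0875,.065)]
I=k([(225,55),(48,360),(400,548),(592,240),(250,155),(455,260),(345,460),(140,345)])
r=least_squares(lambda F:(proj(s,f2w(F,M))-I).ravel(),[.4,0,1])
F=r.x;print(F,np.round(r.fun.reshape(-1,2),1).tolist())
np.save("F.npy",F)
print("handle",f2w(F,[(-.125,0,.095),(.115,0,.06)]),(proj(s,f2w(F,[(-.125,-.04,.095),(-.125,.04,.095)]))-[180,130])*3.7)
print("sheetcorners",w2f(F,ray(s,k([(337,128),(515,270)]),.053)))
for n,h,p in(("cone",.046,(595,408)),("dome",.03,(568,520)),("drop",.075,(426,75))):
    q=ray(s,k([p]),h);print(n,q,w2f(F,q))
# check in scene view
s2=snapshot("scene");im=s2["pixels"].copy()
for p in proj(s2,f2w(F,M+[(-.125,-.04,.095),(-.125,.04,.095),(.0905,-.075,.054),(.0905,.075,.054),(.075,.0905,.054),(-.075,.0905,.054)])):
    cv2.circle(im,tuple(int(round(v*8)) for v in p),8,(0,0,255),-1,shift=3)
cv2.imwrite("pics/sc1.png",cv2.resize(im[150:300,190:390],None,fx=4,fy=4,interpolation=cv2.INTER_CUBIC))
E
```

```text
[5.66328917e-01 5.69914910e-04 1.07001438e+00] [[1.6, -1.2], [0.2, -0.7], [0.0, 1.1], [-4.8, -1.9], [1.8, -0.0], [0.4, 0.6], [0.1, 0.6], [0.7, 1.5]]
handle [[ 0.50631497 -0.10908101  0.095     ]
 [ 0.62154175  0.10144877  0.06      ]] [[471.47749429 330.37860975]
 [419.88243744 424.18340146]]
sheetcorners [[ 0.04567001 -0.13930588  0.053     ]
 [-0.12891174 -0.10634165  0.053     ]]
cone [[ 0.49209071 -0.22363668  0.046     ]] [[-0.23231831 -0.04252188  0.046     ]]
dome [[ 0.40855114 -0.20330789  0.03      ]] [[-0.25459407  0.04051973  0.03      ]]
drop [[ 0.7467516  -0.09493737  0.075     ]] [[ 0.00284332 -0.20412227  0.075     ]]
```

View pics/sc1.png

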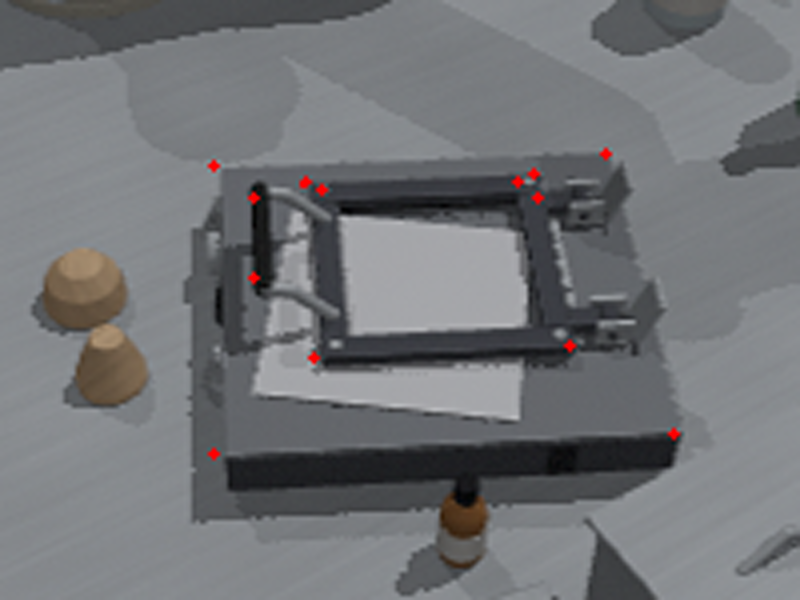

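The overlay is about 2–3 px off at the front edge, because I had picked the base's front edge instead of the deck's. I'll refit with both views. In scene-crop px the deck corners are (223,168), (228,458), (677,440) and (620,158), and the handle middle is (261,238).

Run:
```python
from h import *
s=snapshot("top");s2=snapshot("scene")
k=lambda L:(np.array(L,float)+.5)/3.7-.5+[180,130]
k2=lambda L:(np.array(L,float)+.5)/4-.5+[190,150]
D=dict(RR=(.150,-.155,.05),RL=(.150,.125,.05),FL=(-.155,.125,.05),FR=(-.155,-.155,.05),rr=(.0875,-.0875,.065),fr=(-.0875,-.0875,.065),fl=(-.0875,.0875,.065),rl=(.0875,.0875,.065),H=(-.125,0,.1))
A=dict(RL=(48,360),rr=(250,155),fr=(455,260),fl=(345,460),rl=(140,345),H=(447,375),RR=(225,55))
B=dict(RR=(677,440),FL=(223,168),FR=(228,458),fr=(320,352),rr=(577,342),RL=(620,158),H=(261,238))
f=lambda F:np.r_[(proj(s,f2w(F,[D[n] for n in A]))-k(list(A.values()))).ravel(),(proj(s2,f2w(F,[D[n] for n in B]))-k2(list(B.values()))).ravel()]
r=least_squares(f,np.load("F.npy"),loss="soft_l1");F=r.x;np.save("F.npy",F)
res=f(F).reshape(-1,2);print(F);print({n:np.round(v,1).tolist() for n,v in zip(list(A)+["s"+b for b in B],res)})
print("handle",f2w(F,[(-.125,0,.095),(.115,0,.06)]))
print("sheet",w2f(F,ray(s,k([(337,128),(515,270)]),.053)),w2f(F,ray(s2,k2([(519,418),(253,392)]),.053)))
for n,h,p in(("cone",.046,(595,408)),("dome",.03,(568,520)),("drop",.075,(426,75))):
    q=ray(s,k([p]),h);print(n,q,w2f(F,q))
```

```text
[0.56843793 0.0033897  1.07872484]
{'RL': [-0.7, -0.9], 'rr': [0.5, -0.7], 'fr': [-0.7, -0.5], 'fl': [-0.6, -0.2], 'rl': [-0.2, 1.1], 'H': [-0.7, -0.5], 'RR': [0.0, -1.7], 'sRR': [1.0, -1.7], 'sFL': [-1.2, -0.1], 'sFR': [-1.6, -0.6], 'sfr': [-0.2, 1.5], 'srr': [-0.7, 1.1], 'sRL': [-3.0, -1.3], 'sH': [-0.5, -1.2]}
handle [[ 0.50938135 -0.10677981  0.095     ]
 [ 0.62276998  0.10474564  0.06      ]]
sheet [[ 0.04097323 -0.13917182  0.053     ]
 [-0.13331476 -0.10468817  0.053     ]] [[ 0.04336084 -0.13784677  0.053     ]
 [-0.13314551 -0.10465424  0.053     ]]
cone [[ 0.49209071 -0.22363668  0.046     ]] [[-0.23616151 -0.03997012  0.046     ]]
dome [[ 0.40855114 -0.20330789  0.03      ]] [[-0.25771311  0.04326237  0.03      ]]
drop [[ 0.7467516  -0.09493737  0.075     ]] [[-0.0024164  -0.20361272  0.075     ]]
```

Both views now agree to about 3 mm. The former's yaw is 61.8°, and the sheet is askew by -11° with its centre near (-28,-33) mm. First I'll turn the tool 15° so that tool x, y and z line up with former +y, +x and down.

Emit:
{"method": "play_rows", "body": {"steps": [[0,0,0,7.5],[0,0,0,7.5],[0,0,0,0]], "gripper": 5.0, "newtons": 30}}

```text
t: 0.68
ee_pos: [0.131, 0.5599, 0.2313]
tcp_rot: [-3.142, 0.0, 2.651]
force: [0.5, 0.1, -1.1]
grip_width: 0.0502
grip_force: 0.0
```

```bash
cat >> h.py <<'E'
F=np.load("F.npy")
def st():
    o=get_obs();R=Rn.from_euler("xyz",o["tcp_rot"]).as_matrix()
    print("t",round(float(o["t"]),2),"F-pos mm",np.round(1e3*w2f(F,o["ee_pos"]),1),"w",np.round(o["ee_pos"],3),"f",np.round(w2f([0,0,F[2]],o["force"]),1),"grip",round(float(o["grip_width"])*1e3,1),round(float(o["grip_force"]),1),"yawerr deg",round(np.degrees(o["tcp_rot"][2])-90-np.degrees(F[2]),2))
    return o,R
def to(P):
    o,R=st();print("tool cm",np.round(100*R.T@(f2w(F,P)[0]-o["ee_pos"]),2))
E
python3 - <<'E'
from h import *
import workcell
print([ (n,getattr(workcell,n)) for n in dir(workcell) if 'grip' in n.lower()])
to((-.125,0,.20));to((-.125,0,.08))
E
```

```text
[('grip_point_offset', -0.0187)]
t 0.68 F-pos mm [[283.8 648.5 231.3]] w [0.131 0.56  0.231] f [[ 0.4 -0.4 -1.1]] grip 50.2 0.0 yawerr deg 0.11
tool cm [-64.77 -41.     3.13]
t 0.68 F-pos mm [[283.8 648.5 231.3]] w [0.131 0.56  0.231] f [[ 0.4 -0.4 -1.1]] grip 50.2 0.0 yawerr deg 0.11
tool cm [-64.77 -41.    15.13]
```

Emit:
{"method": "play_rows", "body": {"steps": [[-4,-2.5,0,0],[-4,-2.5,0,0],[-4,-2.5,0,0],[-4,-2.5,0,0],[-4,-2.5,0,0],[-4,-2.5,0,0],[-4,-2.5,0,0],[-4,-2.5,0,0],[-4,-2.5,0,0],[-4,-2.5,0,0],[-4,-2.5,0,0],[-4,-2.5,0,0]]}}

```text
t: 2.17
ee_pos: [0.4132, 0.0674, 0.2315]
tcp_rot: [3.141, 0.001, 2.653]
force: [1.5, 0.4, -0.0]
grip_width: 0.0503
grip_force: 0.0
```

Emit:
{"method": "play_rows", "body": {"steps": [[-4,-2.7,0,0],[-4,-2.7,0,0],[-4,-2.7,0,0],[-4.5,-2.9,3,0],[0,0,0,0],[0,0,0,0]]}}

```text
t: 2.92
ee_pos: [0.5056, -0.1059, 0.201]
tcp_rot: [3.141, -0.002, 2.651]
force: [-0.5, -0.1, -0.2]
grip_width: 0.05
grip_force: 0.0
```

Run:
```python
from h import *
to((-.125,0,.076))
s=snapshot("wrist");cv2.imwrite("pics/w1.png",s["pixels"])
```

```text
t 2.92 F-pos mm [[-126.     3.8  201. ]] w [ 0.506 -0.106  0.201] f [[-0.3  0.4 -0.2]] grip 50.0 0.0 yawerr deg 0.08
tool cm [-0.4  0.1 12.5]
```

View pics/w1.png

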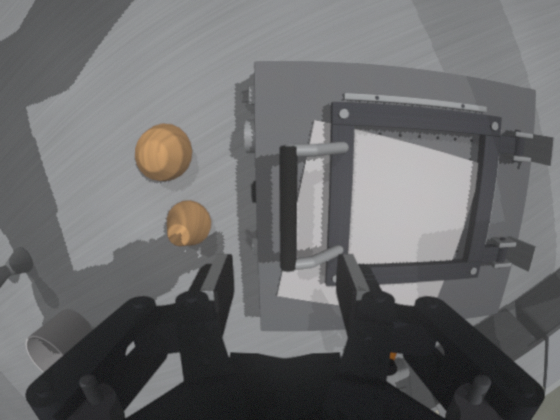

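The wrist view shows the handle (col 289, rows 148–270) centred between the fingers (mid col ≈ 287), parallel and clear. I'll descend and grip.

Emit:
{"method": "play_rows", "body": {"steps": [[-0.4,0.1,4,0],[0,0,4,0],[0,0,3,0],[0,0,1.5,0],[0,0,0,0]]}}

```text
t: 3.6
ee_pos: [0.5097, -0.1061, 0.0764]
tcp_rot: [3.142, -0.001, 2.651]
force: [-0.8, 0.6, 0.5]
grip_width: 0.0498
grip_force: 0.0
```

Emit:
{"method": "play_rows", "body": {"steps": [[0,0,0,0],[0,0,0,0],[0,0,0,0],[0,0,0,0]], "gripper": 0, "newtons": 30}}

```text
t: 4.1
ee_pos: [0.5118, -0.1062, 0.0778]
tcp_rot: [3.138, 0.003, 2.651]
force: [1.2, 5.5, 3.9]
grip_width: 0.0128
grip_force: 29.2
```

Run:
```python
from h import *
o,R=st()
p=1e2*w2f(F,o["ee_pos"])[0]
th=np.array([0,.1,.25,.4,.55,.7,.85,1.0,1.15,1.3,1.45,1.6,1.7,1.8,1.88])
X=-24*np.cos(th)+3.5*np.sin(th);Z=24*np.sin(th)+3.5*np.cos(th)
print(np.round(np.c_[th[1:],np.diff(X),-np.diff(Z)],2))
```

```text
t 4.1 F-pos mm [[-123.4   -1.8   77.8]] w [ 0.512 -0.106  0.078] f [[5.4 1.5 3.9]] grip 12.8 29.2 yawerr deg 0.08
[[ 0.1   0.47 -2.38]
 [ 0.25  1.14 -3.45]
 [ 0.4   1.65 -3.24]
 [ 0.55  2.11 -2.96]
 [ 0.7   2.53 -2.61]
 [ 0.85  2.89 -2.2 ]
 [ 1.    3.19 -1.75]
 [ 1.15  3.41 -1.25]
 [ 1.3   3.56 -0.73]
 [ 1.45  3.63 -0.19]
 [ 1.6   3.62  0.36]
 [ 1.7   2.36  0.54]
 [ 1.8   2.3   0.77]
 [ 1.88  1.78  0.78]]
```

Emit:
{"method": "play_rows", "body": {"steps": [[0,0.25,-1.2,0],[0,0.25,-1.2,0],[0,0.55,-1.7,0],[0,0.6,-1.75,0],[0,0.8,-1.6,0],[0,0.85,-1.65,0],[0,0,0,0]]}}

```text
t: 4.97
ee_pos: [0.5264, -0.0786, 0.1689]
tcp_rot: [-3.14, 0.003, 2.65]
force: [0.8, -4.7, -0.8]
grip_width: 0.0127
grip_force: 29.6
```

```bash
cat >> h.py <<'E'
def hang():
    o,R=st();p=1e3*w2f(F,o["ee_pos"])[0]+[0,0,18.7];v=p-[115,0,60]
    print("r",np.hypot(v[0],v[2]),"theta",np.arctan2(v[2],-v[0])-np.arctan2(35,240))
E
python3 -c "
from h import *
hang()"
```

```text
t 4.97 F-pos mm [[-92.1  -1.7 168.9]] w [ 0.526 -0.079  0.169] f [[-3.8 -3.  -0.8]] grip 12.7 29.6 yawerr deg 0.05
r 243.23271733868674 theta 0.407226024591649
```

The radius is 243 mm and the angle 0.41, so it's tracking well. Continuing.

Emit:
{"method": "play_rows", "body": {"steps": [[0,1.05,-1.5,0],[0,1.05,-1.45,0],[0,1.25,-1.3,0],[0,1.3,-1.3,0],[0,1.45,-1.1,0],[0,1.45,-1.1,0],[0,1.6,-0.9,0],[0,1.6,-0.85,0],[0,1.7,-0.65,0],[0,1.7,-0.6,0],[0,0,0,0]]}}

```text
t: 6.35
ee_pos: [0.5931, 0.0463, 0.2771]
tcp_rot: [-3.141, 0.004, 2.65]
force: [-2.3, -3.9, 10.7]
grip_width: 0.013
grip_force: 32.0
```

```bash
python3 -c "
from h import *
hang()"
```

```text
t 6.35 F-pos mm [[ 49.5  -1.5 277.1]] w [0.593 0.046 0.277] f [[-4.5  0.2 10.7]] grip 13.0 32.0 yawerr deg 0.04
r 244.7119962309127 theta 1.1548566320383067
```

Emit:
{"method": "play_rows", "body": {"steps": [[0,1.75,-0.5,0],[0,1.8,-0.35,0],[0,1.8,-0.1,0],[0,1.8,-0.1,0],[0,1.8,0.1,0],[0,1.8,0.2,0],[0,1.2,0.25,0],[0,1.2,0.25,0],[0,0,0,0]]}}

```text
t: 7.48
ee_pos: [0.6552, 0.1636, 0.2766]
tcp_rot: [3.141, 0.0, 2.651]
force: [3.9, -2.0, 0.8]
grip_width: 0.0125
grip_force: 31.8
```

```bash
python3 -c "
from h import *
hang()"
```

```text
t 7.47 F-pos mm [[182.2  -0.8 276.6]] w [0.655 0.164 0.277] f [[ 0.1 -4.4  0.8]] grip 12.5 31.8 yawerr deg 0.07
r 244.73601736906946 theta 1.7042752882541192
```

Emit:
{"method": "play_rows", "body": {"steps": [[0,1.15,0.35,0],[0,1.15,0.4,0],[0,0.9,0.4,0],[0,0.9,0.4,0],[0,0,0,0],[0,0,0,0]]}}

```text
t: 8.22
ee_pos: [0.674, 0.1991, 0.2614]
tcp_rot: [3.142, -0.0, 2.65]
force: [3.1, -3.0, -0.7]
grip_width: 0.0123
grip_force: 31.7
```

Emit:
{"method": "play_rows", "body": {"steps": [[0,0,0,0],[0,0,0,0],[0,0,0,0],[0,0,0,0]], "gripper": 5}}

```text
t: 8.72
ee_pos: [0.6736, 0.1989, 0.2619]
tcp_rot: [3.142, -0.0, 2.65]
force: [-0.4, 0.8, 0.2]
grip_width: 0.0498
grip_force: 0.0
```

```bash
python3 -c "
from h import *
hang()"
```

```text
t 8.72 F-pos mm [[222.   -0.3 261.9]] w [0.674 0.199 0.262] f [[0.5 0.7 0.2]] grip 49.8 0.0 yawerr deg 0.03
r 245.22294407523722 theta 1.8776869556396507
```

Emit:
{"method": "play_rows", "body": {"steps": [[0,0,-2,0],[0,0,-3,0],[0,0,-3,0],[0,0,0,0]]}}

```text
t: 9.22
ee_pos: [0.6747, 0.199, 0.3448]
tcp_rot: [3.138, 0.004, 2.65]
force: [0.2, -0.4, 0.5]
grip_width: 0.0501
grip_force: 0.0
```

```bash
python3 -c "
from h import *
st()"
```

```text
t 9.22 F-pos mm [[222.6  -1.2 344.8]] w [0.675 0.199 0.345] f [[-0.3 -0.4  0.5]] grip 50.1 0.0 yawerr deg 0.02
```

Emit:
{"method": "play_rows", "body": {"steps": [[0,-4,0,0],[0,-5,0,0],[0,-5,0,0],[0,-5,0,0],[0,-5,2,0],[0,-5,3,0],[0,-5,3,0],[0,-3,3,0],[0,0,0,0],[0,0,0,0]], "gripper": 0}}

```text
t: 10.48
ee_pos: [0.4994, -0.1269, 0.232]
tcp_rot: [3.141, 0.0, 2.65]
force: [0.9, 0.3, 0.7]
grip_width: -0.0
grip_force: 0.0
```

Run:
```python
from h import *
st()
s=snapshot("wrist");print(s["fx"],s["cx"],s["cy"]);cv2.imwrite("pics/w2.png",s["pixels"])
np.savez("w2.npz",**s)
t=snapshot("top");cv2.imwrite("pics/t2.png",t["pixels"])
```

```text
t 10.47 F-pos mm [[-147.4   -0.7  232. ]] w [ 0.499 -0.127  0.232] f [[ 0.7 -0.7  0.7]] grip -0.0 0.0 yawerr deg 0.02
325.19226210127806 284.6694447960589 209.02397981516577
```

View pics/w2.png

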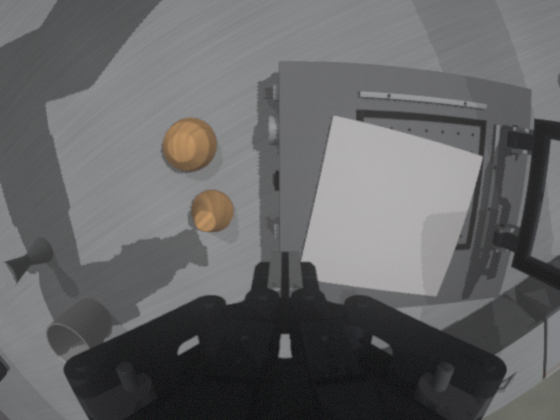

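The wrist view shows the frame open (at right) and the whole sheet visible. Its corners are at about (334,115), (482,157), (437,297) and (302,258). The side strip runs from (360,95) to (486,106), and the rear strip is at col ≈ 495.

```bash
cat >> h.py <<'E'
def fray(s,px,z):
    E=s["extrinsics"];R=E[:3,:3];c=-R.T@E[:3,3]
    d=(np.atleast_2d(np.array(px,float))-[s["cx"],s["cy"]])/s["fx"];r=np.linalg.norm(d,axis=1,keepdims=True)+1e-9
    D=np.c_[d/r*np.sin(r),np.cos(r)]@R
    return c+D*((z-c[2])/D[:,2])[:,None]
def sheet(s,thr=150):
    g=s["pixels"].astype(int);m=((g.min(2)>thr)&(g.max(2)-g.min(2)<25)).astype(np.uint8)
    m=cv2.morphologyEx(m,cv2.MORPH_OPEN,np.ones((5,5)))
    n,l,S,C=cv2.connectedComponentsWithStats(m);i=1+np.argmax(S[1:,4]);m=(l==i).astype(np.uint8)
    c=max(cv2.findContours(m,cv2.RETR_EXTERNAL,cv2.CHAIN_APPROX_NONE)[0],key=len)[:,0]
    P=1e3*w2f(F,fray(s,c,.053))[:,:2]
    (cc,wh,a)=cv2.minAreaRect(P.astype(np.float32))
    print("area px",S[i,4],"centre mm",np.round(cc,1),"size",np.round(wh,1),"angle",round((a+45)%90-45,2));return P
E
python3 - <<'E'
from h import *
s=dict(np.load("w2.npz"))
for p in [(400,200),(360,160),(420,130),(480,200),(450,70)]:print(p,s["pixels"][p[1],p[0]])
for thr in (120,140):sheet(s,thr)
print("corners",np.round(1e3*w2f(F,fray(s,[(334,115),(482,157),(437,297)],.053))[:,:2],1).tolist())
print("side strip in ends",np.round(1e3*w2f(F,fray(s,[(360,98),(486,109)],.054))[:,:2],1).tolist())
g=s["pixels"].mean(2).astype(int)
print("col 420",g[84:112,420].tolist(),"row 170",g[170,476:512].tolist())
a=s["pixels"][80:270,340:540];cv2.imwrite("pics/w2c.png",cv2.resize(cv2.convertScaleAbs(a,alpha=1.5),None,fx=3.1,fy=3.1,interpolation=cv2.INTER_CUBIC))
E
```

```text
(400, 200) [176 175 176]
(360, 160) [176 176 176]
(420, 130) [111 109 108]
(480, 200) [100  97  97]
(450, 70) [121 121 118]
area px 53816 centre mm [-207.1   46.2] size [481.9 337.2] angle 23.87
area px 23154 centre mm [-28.7 -32.3] size [179.9 179.8] angle -10.95
corners [[-98.7, 72.9], [76.2, 37.5], [44.7, -139.8]]
side strip in ends [[-73.0, 90.9], [76.5, 92.4]]
col 420 [108, 107, 107, 106, 106, 107, 107, 107, 107, 107, 109, 120, 144, 150, 150, 147, 134, 97, 84, 98, 105, 108, 106, 106, 107, 107, 109, 107] row 170 [168, 167, 157, 111, 68, 60, 83, 99, 97, 82, 75, 74, 72, 72, 71, 72, 82, 85, 80, 76, 66, 65, 64, 64, 64, 65, 63, 68, 85, 90, 93, 93, 93, 91, 92, 94]
```

View pics/w2c.png

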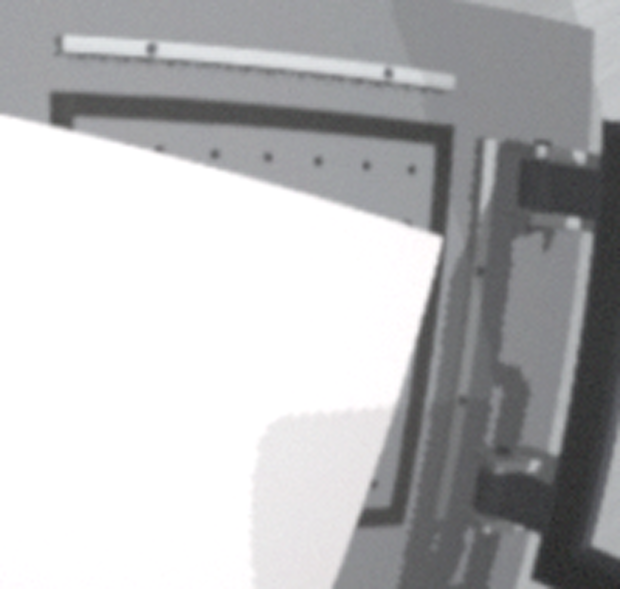

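The sheet measures 180×180 mm at (-28.7,-32.3) and -10.95°, and the strips are where the fit puts them. I'll put the open fingers (two contact points) over the sheet centre, pre-turn 11°, and press down.

Emit:
{"method": "play_rows", "body": {"steps": [[-0.8,3,3,0],[-0.8,3,4,0],[-0.8,3,4,0],[-0.8,2.9,3,0],[0,0,0,5.5],[0,0,0,5.5],[0,0,0,0]], "gripper": 7}}

```text
t: 11.45
ee_pos: [0.5848, -0.0363, 0.0924]
tcp_rot: [3.141, 0.001, 2.461]
force: [-0.5, -0.2, 0.2]
grip_width: 0.0698
grip_force: 0.0
```

Emit:
{"method": "play_rows", "body": {"steps": [[0,0,1.5,0],[0,0,0.7,0],[0,0,0,0]]}}

```text
t: 11.82
ee_pos: [0.5826, -0.0373, 0.0686]
tcp_rot: [-3.141, -0.002, 2.458]
force: [-0.7, -0.1, -0.1]
grip_width: 0.07
grip_force: 0.0
```

```bash
python3 -c "
from h import *
st()"
```

```text
t 11.82 F-pos mm [[-29.2 -31.7  68.6]] w [ 0.583 -0.037  0.069] f [[-0.4  0.5 -0.1]] grip 70.0 0.0 yawerr deg -10.95
```

Emit:
{"method": "play_rows", "body": {"steps": [[0,0,1.0,0],[0,0,0.5,0],[0,0,0.3,0],[0,0,0,0],[0,0,0,0]]}}

```text
t: 12.45
ee_pos: [0.5838, -0.0375, 0.052]
tcp_rot: [3.141, 0.0, 2.458]
force: [-0.1, -0.7, 1.1]
grip_width: 0.0694
grip_force: 0.0
```

Emit:
{"method": "play_rows", "body": {"steps": [[0,0,0.3,0],[0,0,0.2,0],[0,0,0,0],[0,0,0,0]]}}

```text
t: 12.95
ee_pos: [0.5836, -0.0375, 0.0468]
tcp_rot: [3.142, -0.0, 2.458]
force: [0.3, 0.4, -0.1]
grip_width: 0.0698
grip_force: 0.0
```

Emit:
{"method": "play_rows", "body": {"steps": [[0,0,0.2,0],[0,0,0.1,0],[0,0,0,0],[0,0,0,0]]}}

```text
t: 13.45
ee_pos: [0.5841, -0.0375, 0.0453]
tcp_rot: [3.141, 0.002, 2.458]
force: [-3.4, 0.7, 10.0]
grip_width: 0.0699
grip_force: 4.6
```

Emit:
{"method": "play_rows", "body": {"steps": [[0,0,0,-2],[0,0,0,-3],[0,0,0,-3],[0,0,0,-3],[0,0,0,0]]}}

```text
t: 14.08
ee_pos: [0.5848, -0.0378, 0.0453]
tcp_rot: [3.141, 0.003, 2.651]
force: [-0.7, 0.5, 7.7]
grip_width: 0.07
grip_force: 3.7
```

Emit:
{"method": "play_rows", "body": {"steps": [[0.5,0.4,0,0],[0.5,0.5,0,0],[0.5,0.5,0,0],[0.5,0.4,0,0],[0.5,0.4,0,0],[0,0,0,0]]}}

```text
t: 14.82
ee_pos: [0.5733, -0.0063, 0.0453]
tcp_rot: [3.141, 0.003, 2.651]
force: [-1.1, 0.0, 7.4]
grip_width: 0.0702
grip_force: 3.6
```

```bash
python3 -c "
from h import *
st()
s=snapshot('wrist');cv2.imwrite('pics/w3.png',s['pixels']);sheet(s,140)"
```

```text
t 14.82 F-pos mm [[-6.3 -8.8 45.3]] w [ 0.573 -0.006  0.045] f [[-0.5  1.   7.4]] grip 70.2 3.6 yawerr deg 0.06
area px 30020 centre mm [ 8. 39.] size [ 62.6 143.4] angle -6.87
```

View pics/w3.png

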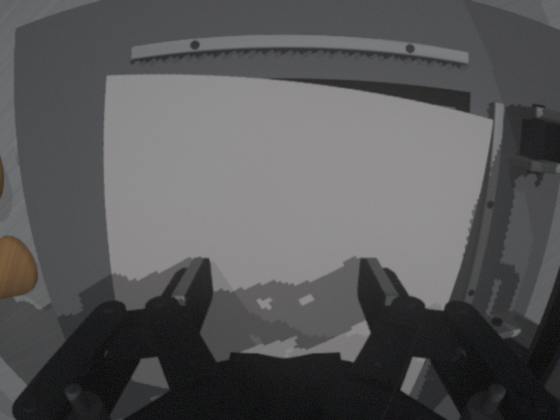

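The sheet followed, but it's still slightly askew. Its left edge runs from (107,76) to (492,119), and the rear-left corner is almost at the rear strip.

```bash
python3 -c "
from h import *
s=snapshot('wrist')
P=1e3*w2f(F,fray(s,[(107,76),(492,119)],.053))[:,:2];print(P,np.degrees(np.arctan2(P[1,1]-P[0,1],P[1,0]-P[0,0])))
print(w2f(F,fray(s,[(133,59),(468,62)],.054))*1e3)"
```

```text
[[-86.16015149  86.80847634]
 [ 91.64269595  68.62702765]] -5.838556815337712
[[-72.05115656  92.55831735  54.        ]
 [ 76.13506675  93.60921071  54.        ]]
```

Emit:
{"method": "play_rows", "body": {"steps": [[0,0,0.05,0],[0,0,0,-2],[0,0,0,-2],[0,0,0,-2],[0,0,0,-2],[0,0,0,0]]}}

```text
t: 15.68
ee_pos: [0.5739, -0.0067, 0.0453]
tcp_rot: [3.141, 0.004, 2.79]
force: [-0.7, -0.5, 8.4]
grip_width: 0.0702
grip_force: 4.6
```

```bash
cat >> h.py <<'E'
def edge(s):
    # left edge of sheet (upper edge in wrist image): per column, first bright-to-... downwards transition
    g=cv2.GaussianBlur(s["pixels"],(3,3),0).astype(int);m=((g.min(2)>125)&(g.max(2)-g.min(2)<25)).astype(np.uint8)
    m=cv2.morphologyEx(m,cv2.MORPH_OPEN,np.ones((25,25)))
    n,l,S,C=cv2.connectedComponentsWithStats(m);lab=[l[r,c] for r,c in((200,280),(180,300),(220,250)) if l[r,c]]
    m=l==lab[0];P=1e3*w2f(F,fray(s,np.argwhere(m)[:,::-1],.053))[:,:2]
    pts=[(c,np.argmax(m[:,c])) for c in range(0,560) if m[:,c].any()]
    E=1e3*w2f(F,fray(s,pts,.053))[:,:2];k=(E[:,0]>np.percentile(E[:,0],12))&(E[:,0]<np.percentile(E[:,0],88));E=E[k]
    a,b=np.polyfit(E[:,0],E[:,1],1);r=E[:,1]-a*E[:,0]-b
    print("left edge angle",round(np.degrees(np.arctan(a)),2),"y at x=0",round(b,1),"rms",round(r.std(),2),"max x,y, min x",np.round([P[:,0].max(),P[:,1].max(),P[:,0].min()],1))
E
python3 -c "
from h import *
st()
s=snapshot('wrist');cv2.imwrite('pics/w4.png',s['pixels']);edge(s);edge({**s,'pixels':cv2.imread('pics/w3.png')})"
```

```text
t 15.68 F-pos mm [[-6.3 -9.6 45.3]] w [ 0.574 -0.007  0.045] f [[-0.7  0.4  8.4]] grip 70.2 4.6 yawerr deg 8.05
left edge angle 0.22 y at x=0 76.0 rms 0.12 max x,y, min x [ 83.2  76.6 -95.9]
left edge angle 1.89 y at x=0 77.3 rms 0.13 max x,y, min x [ 83.   80.1 -98.5]
```

View pics/w4.png

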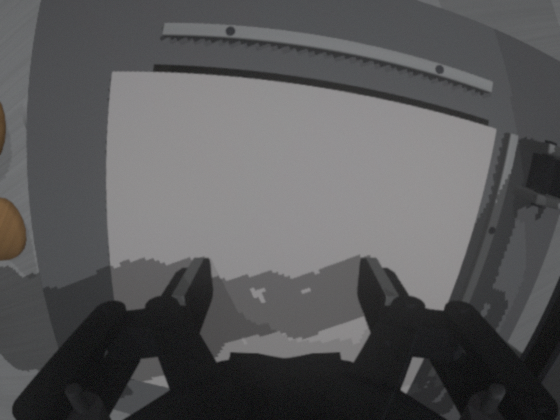

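The sheet is now nearly square (0.2°), with about 16 mm to go in y and 8 mm in x. The tool is turned 8°, so I'll convert the shifts and push on past contact.

Emit:
{"method": "play_rows", "body": {"steps": [[0.4,0.25,0,0],[0.4,0.25,0,0],[0.4,0.25,0,0],[0.3,0.2,0,0],[0.2,0.03,0,0],[0.2,0.03,0,0],[-0.03,0.2,0,0],[-0.03,0.2,0,0],[0,0,0,0]]}}

```text
t: 16.85
ee_pos: [0.5615, 0.0112, 0.0453]
tcp_rot: [-3.139, 0.005, 2.788]
force: [-1.0, -6.6, 9.3]
grip_width: 0.0699
grip_force: 4.8
```

```bash
python3 -c "
from h import *
st()
s=snapshot('wrist');cv2.imwrite('pics/w5.png',s['pixels']);edge(s)"
```

```text
t 16.85 F-pos mm [[ 3.6  9.8 45.3]] w [0.562 0.011 0.045] f [[-6.3 -2.3  9.3]] grip 69.9 4.8 yawerr deg 7.94
left edge angle 0.1 y at x=0 92.0 rms 0.14 max x,y, min x [ 91.5  92.3 -87.4]
```

View pics/w5.png

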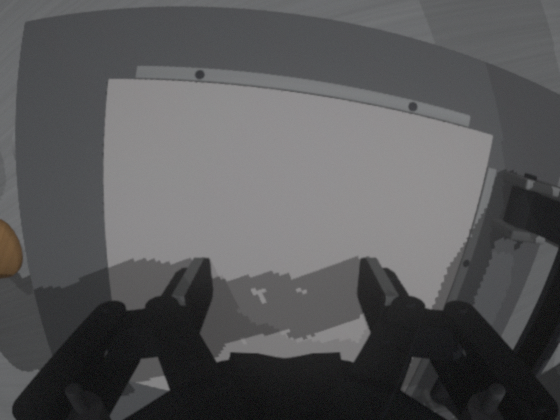

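The sheet is flush along the side strip and against the rear strip, and both reaction forces are present. One more nudge toward the corner, then I'll lift straight up and retreat.

Emit:
{"method": "play_rows", "body": {"steps": [[0.2,0.03,0,0],[0.15,0.15,0,0],[0,0,0,0],[0,0,-0.2,0],[0,0,-0.5,0],[0,0,-2,0],[0,0,-4,0],[0,0,-5,0],[0,0,0,0]]}}

```text
t: 18.02
ee_pos: [0.5595, 0.0162, 0.1646]
tcp_rot: [3.14, 0.007, 2.79]
force: [-0.0, -0.9, 1.1]
grip_width: 0.0697
grip_force: 0.0
```

Emit:
{"method": "play_rows", "body": {"steps": [[0,-4,-2,4],[0,-5,-1,4],[0,-5,0,0],[0,-3,0,0],[0,0,0,0],[0,0,0,0]]}}

```text
t: 18.77
ee_pos: [0.4846, -0.137, 0.1896]
tcp_rot: [3.141, -0.001, 2.65]
force: [0.2, 0.9, 0.2]
grip_width: 0.0696
grip_force: 0.0
```

Run:
```python
from h import *
st()
s=snapshot('wrist')
sheet(s,140)
t=snapshot("scene")
a=s["pixels"][50:330,260:540];b=t["pixels"][120:300,190:390]
a=cv2.resize(a,(400,400),interpolation=cv2.INTER_CUBIC);b=cv2.resize(b,(400,360),interpolation=cv2.INTER_CUBIC);b=cv2.copyMakeBorder(b,0,40,0,0,cv2.BORDER_CONSTANT)
cv2.imwrite("pics/fin.png",np.hstack([a,b]))
print("side strip pts at z.054, expected y 90.5: sheet bias check")
```

```text
t 18.77 F-pos mm [[-163.3    7.6  189.6]] w [ 0.485 -0.137  0.19 ] f [[0.8 0.2 0.2]] grip 69.6 0.0 yawerr deg 0.02
area px 24642 centre mm [1.4 2.7] size [179.9 178.3] angle -0.17
side strip pts at z.054, expected y 90.5: sheet bias check
```

View pics/fin.png

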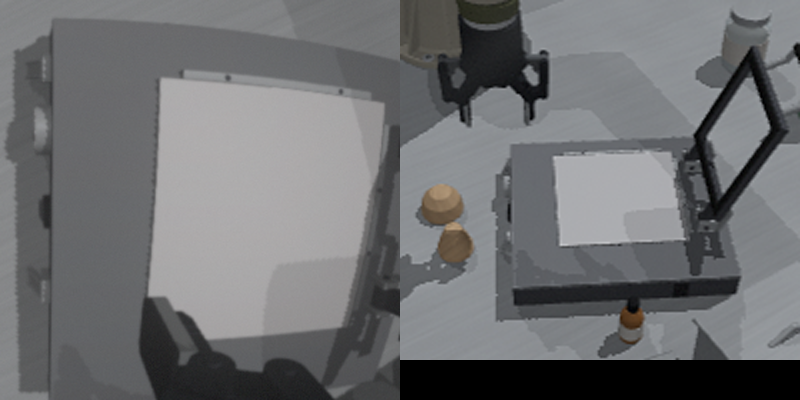

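The final view shows the sheet flush along both strips (-0.2°, no visible gap). The frame is leaning open, the bottles and moulds are untouched, and the arm is clear.

```bash
python3 -c "
from workcell import *
print(sign_off())"
```

```text
the job is handed in; nothing more can be done
None
```

The job is handed in: the clamp frame stays open by itself and the sheet is square and home against both stop strips, with no visible gap. It took about 19 s of robot time, and nothing else was disturbed as far as the final pictures show.

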